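Rock the angle gauge to its mark on a hewn joist offcut

TASK

The bevel for this joist offcut is already set as the red mark on the angle gauge's dial. Pick the gauge up by its black top grip, stand it upright on the hewn crown of the offcut over the pencil line, square across the timber, then rock it over sideways on the wood until its swinging needle settles within the red mark. Finish holding it there, still gripped and with its foot still bearing on the crown, ready for the bevel to be scribed along the foot: do not let go or put it down, and leave the mallet, chisels and pencil where they lie.

Things in the scene. Friction and masses are not known exactly. Their poses are not given: they have to be found in the camera images.
- gauge_grip (a point): Centre of the angle gauge's black top grip, where to take it: flat-sided block 28 mm thick (gauge x), 70 wide (y), 30 high (z). This point is 144 mm above the underside of the foot, the grip's top 160 mm. Gauge axes: x out of the dial, y along the foot, z up. At the start it stands loose and upright on the bench, the dial facing away from the robot, give or take 0.4 rad.
- gauge_foot (a point): Middle of the flat underside of the gauge's aluminium foot, a straight bar 160 mm long (gauge y), 34 mm deep (gauge x), 12 mm high. Same axes as the gauge.
- gauge: The whole angle gauge, about 0.4 kg; origin at the middle of the foot's underside. Between foot and grip a yellow housing 28 mm thick, 122 mm wide, 12 to 132 mm above the underside, with a round white dial (window 109 mm across, centre 74 mm above the underside) in its +x face.
- needle (a joint): Angle (rad) of the black weighted needle about the gauge's x axis through the dial's centre, relative to the housing; 0 when it points straight at the foot. It swings freely and hangs plumb: with the gauge tilted by t about its own x axis from upright it settles at -t. It swings at about 3 Hz and comes to rest in about 2 s.
- mark (a joint): Angle of the red set mark, about the same axis and measured the same way, 0.18 to 0.34 rad; it stays as set. Needle on mark = equal values, so the gauge must be tilted about its x axis by minus this angle. Looking at the dial, the mark lies to the right of the lowest point and the gauge is rocked clockwise.
- needle_end (a point): A point on the needle 44 mm from the hub, near its tip (tip at 47 mm); its z axis points from here to the hub.
- mark_end (a point): Point 44 mm from the hub on the middle of the red set mark, a bar 7 mm wide lying radially on the dial, 31 to 53 mm from the hub; its z axis points from here to the hub.
- stud_line (a point): Top of the joist offcut's crown at the pencil line, 87.6 mm above the bench; x along the timber, level, away from the robot; y across it, z up. The dark line runs round the timber 40 mm from its end farther from the robot. A top facet about 16 mm wide lies level here.
- stud: Joist offcut, brown timber 230 mm long (x), 110 wide (y), fixed between four steel dogs; origin mid underside; stud_line is at x = +75 mm. Sides upright to 66 mm; the top is a crown along x, radius 80 mm (axis 8 mm above the bench), hewn in unequal facets of 8 to 12 degrees. Rocked without slip, the foot's middle stays nearly above the ridge and rises up to 5 mm.
- mallet: Joiner's mallet lying on the bench, head 75 x 140 x 60 mm, 325 mm long in all; to be left alone.
- chisel_wide: Wide chisel with wooden handle lying on the bench, 280 mm long, handle 31 mm thick; to be left alone.
- chisel_narrow: Narrow chisel with wooden handle lying beyond the timber, 280 mm long, handle 31 mm thick; to be left alone.
- pencil: Flat red carpenter's pencil lying on the bench near the robot, 200 x 15 x 8 mm; to be left alone.
Not all that is in view belongs to the job. Leave any blue or pink look-alike of the gauge alone.

How it is judged:
By the outcome, as a careful person would: the job done as asked, in the order asked, and still so for the second after the job is handed in, while the arm keeps its last pose, push and grip.
It also fails if it takes over 58 s, if anything falls off the work surface, if the arm or the gripper's body presses on something with over 40 N, if the wrist force passes 120 N, or if a joint passes its speed limit or range.

ROBOT

A 7-joint arm with a two-finger parallel gripper is mounted at the origin on the work surface. World frame = base frame: x ahead of the robot, y to its left, z up, the work surface at z = 0. Lengths are in m, angles in rad, forces in N, time in s.
With the tool pointing down it reaches from about 0.425 to 0.95 m from the base axis. Payload 4.7 kg.
Tool frame: the origin (TCP) lies on the centre line of the jaws, within the pads' length; the fingertips stand robot.nose_length ahead of it and the grasp point (between the pads) lies 8 mm behind it (robot.nose_length is the distance from the TCP to the fingertips, in m); z points along the fingers, x is the direction in which the jaws open and shut, and the axes are right-handed (so a half turn about z gives the same grasp; the last joint's range is limited). The gripper opens to 85 mm and grips with 20 to 120 N. Pads are 22 mm wide; open, the fingers measure 114 mm over their backs; the gripper's body (76 mm by 85 mm) begins 54 mm behind the grasp point. The pads swing forward as they close: fully open they stand 13 mm farther back than shut.
Start: joints at [1.115, 0.469, -0.049, 1.532, 0.024, 1.141, -0.082], TCP at [0.279, -0.614, 0.242] pointing down, gripper open.
Joint ranges: [-2.59, 2.59], [-0.33, 1.99], [-1.39, 1.29], [0.1, 2.45], [-1.04, 4.18], [0.21, 1.99], [-2.66, 2.66]. Speed limits (rad/s): [2.57, 2.57, 3.14, 3.14, 3.14, 3.14, 3.14].

INTERFACE

Orientations are given as [roll, pitch, yaw] about the fixed x, y, z axes, in that order (R = Rz(yaw) Ry(pitch) Rx(roll)).
In Python, from plant import robot gives the robot as it stands. Calls block until the motion is done:
- robot.goto(position, orientation): joint-space move of the TCP to a pose.
- robot.move_straight(position, vel=0.15, attitude=None, contact_N=None): straight line of the TCP; attitude=None keeps the orientation; vel is the mean speed in m/s. With contact_N (N) it stops when the force on the tool has changed by that much, and returns True; else False.
- robot.move_joints(angles): joint-space move.
- robot.grip(opening, strength=None): opening from 0.0 (shut) to 1.0 (fully open); strength is the grip in N (None keeps the last); returns when the fingers have stopped.
- robot.sleep(seconds).
- robot.inverse_kinematics(position, orientation): joint angles nearest the present ones, or None.
- robot.sense(): the state.
- robot.grab_frame(name): name is "scene" or "top"; returns a dict with "image" (480x640x3 uint8, red, green, blue), "range_z" (480x640 float32, m along the optical axis (not along the pixel's ray), 0 where there is no reading), "fx", "fy", "cx", "cy" (pixels), "dist_coeffs" ([k1, k2, p1, p2, k3] as OpenCV has them; the pictures are not rectified), "R" (3x3) and "t" (3): a world point X has camera coordinates R X + t. Camera axes: x right, y down, z forward; pixel columns grow to the right and rows downward; lengths in m; the calibration is good to about 2 mm. A picture is of the moment at which its call begins.
A pose or a line that the arm cannot do raises robot.IKError and nothing moves.
- robot.close_job(): hands the job in, once; it reports no verdict.
The state is a dict: "t": time; "joint_pos": joint angles; "joint_velocities": joint speeds; "effort": joint torques, N m; "tcp_pos": TCP position; "tcp_rot": TCP orientation; "wrist_force": force on the tool from outside, world axes, zero at the start; "torque": the same for the moment, N m; "opening": opening from 0.0 (shut) to 1.0 (fully open).
Only numpy, scipy, OpenCV 4.12 (cv2) and the standard library are available. Lean on these libraries where they do the work, as an engineer would, in place of code of your own. Each camera call takes 0.05 s, during which the arm holds its last target.

## Working session

There is one attempt and no reset: what is moved stays moved. The work goes in short steps, each a Python script; the robot and the scene stay as the last script left them, time stands still between calls to the robot, and variables do not carry over. Pictures are saved under pics/ and viewed, and the job is handed in when it is done.

```bash
mkdir -p pics; ls
cat > h.py <<'E'
import numpy as np, cv2
from plant import robot
def snap(n,fn):
    f=robot.grab_frame(n)
    cv2.imwrite('pics/'+fn+'.png',f['image'][:,:,::-1]); np.savez('pics/'+fn+'.npz',**f); return f
def ld(fn): return dict(np.load('pics/'+fn+'.npz'))
def K(f): return np.array([[f['fx'],0,f['cx']],[0,f['fy'],f['cy']],[0,0,1.]],float)
def ray(f,uv):
    p=cv2.undistortPoints(np.array(uv,float).reshape(-1,1,2),K(f),np.array(f['dist_coeffs'],float)).reshape(-1,2)
    d=np.c_[p,np.ones(len(p))]@np.array(f['R']); o=-np.array(f['R']).T@np.array(f['t']); return o,d
def onz(f,uv,z):
    o,d=ray(f,uv); return o+d*((z-o[2])/d[:,2])[:,None]
def onrange(f,uv):
    o,d=ray(f,uv); uv=np.array(uv).reshape(-1,2).round().astype(int)
    return o+d*f['range_z'][uv[:,1],uv[:,0]][:,None]
def proj(f,X):
    r=cv2.Rodrigues(np.array(f['R'],float))[0]
    return cv2.projectPoints(np.array(X,float).reshape(-1,1,3),r,np.array(f['t'],float),K(f),np.array(f['dist_coeffs'],float))[0].reshape(-1,2)
E
python3 - <<'E'
from h import *
for n in('scene','top'):
    f=snap(n,n+'0'); print(n,f['fx'],f['cx'],f['dist_coeffs'],-np.array(f['R']).T@f['t'],np.round(f['R'],3).tolist())
s=robot.sense();print(s['t'],s['tcp_pos'],s['tcp_rot'],robot.nose_length)
E
```

```text
pics
scene 545.8305744651824 317.10514387792557 [-0.03869974  0.          0.          0.          0.        ] [1.30572021 0.50211257 1.11512727] [[-0.566, 0.824, 0.014], [0.611, 0.43, -0.665], [-0.554, -0.367, -0.747]]
top 473.0099967943219 321.9752678721547 [-0.0786044  0.         0.         0.         0.       ] [0.49827429 0.01467999 1.14225788] [[0.023, -0.999, 0.03], [-0.996, -0.026, -0.082], [0.083, -0.028, -0.996]]
0.1 [ 0.27920898 -0.61400005  0.24137959] [ 3.14152862e+00  1.74420532e-03 -1.14402706e+00] 0.011
```

View pics/scene0.png

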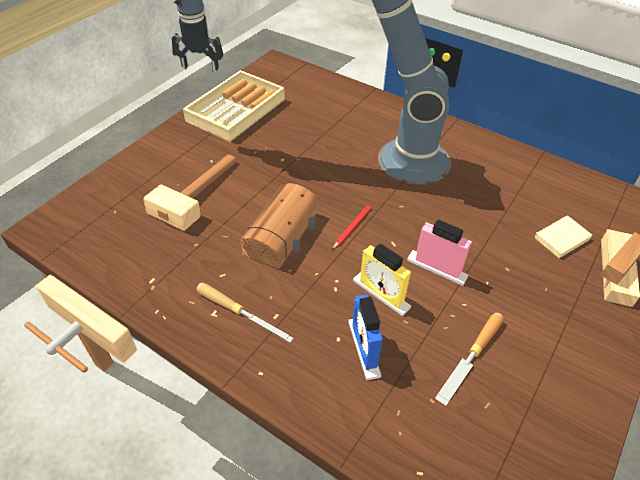

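View pics/top0.png

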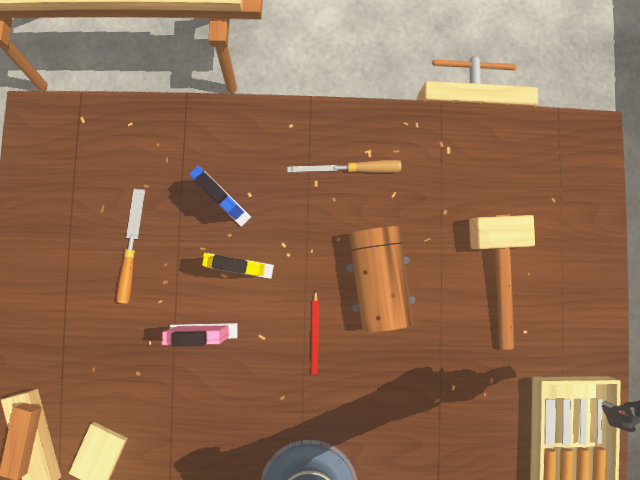

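The scene view shows the yellow gauge at about (385,275) with its dial towards the camera, the blue look-alike at (367,340), the pink one at (443,250), and the timber at (280,225). In the top view the gauge is at (238,265) and the timber's pencil line is at (377,245).

Run:
```python
from h import *
f=ld('scene0'); g=ld('top0')
a=cv2.resize(f['image'][235:325,340:425],None,fx=6,fy=6,interpolation=cv2.INTER_CUBIC)
b=cv2.resize(g['image'][240:290,190:285],None,fx=6,fy=6,interpolation=cv2.INTER_CUBIC)
cv2.imwrite('pics/z_a.png',a[:,:,::-1]);cv2.imwrite('pics/z_b.png',b[:,:,::-1])
c=cv2.resize(g['image'][215:345,330:425],None,fx=4,fy=4,interpolation=cv2.INTER_CUBIC)
cv2.imwrite('pics/z_c.png',c[:,:,::-1])
# grip
im=g['image'].astype(int); rz=g['range_z']
vv,uu=np.mgrid[240:290,190:285]; P=onrange(g,np.c_[uu.ravel(),vv.ravel()]); C=im[240:290,190:285].reshape(-1,3)
top=(P[:,2]>.145)&(P[:,2]<.175); Q=P[top]; Cq=C[top]
print('top',len(Q),Q[:,2].mean(),Q.min(0),Q.max(0))
r=cv2.minAreaRect(Q[:,:2].astype(np.float32)); print('grip rect',r)
```

```text
top 474 0.1596604352676097 [0.50804925 0.14227908 0.14500763] [0.5424594  0.2140177  0.16548644]
grip rect ((0.5248545408248901, 0.17889954149723053), (0.07159215956926346, 0.02899044379591942), 81.27336883544922)
```

View pics/z_a.png

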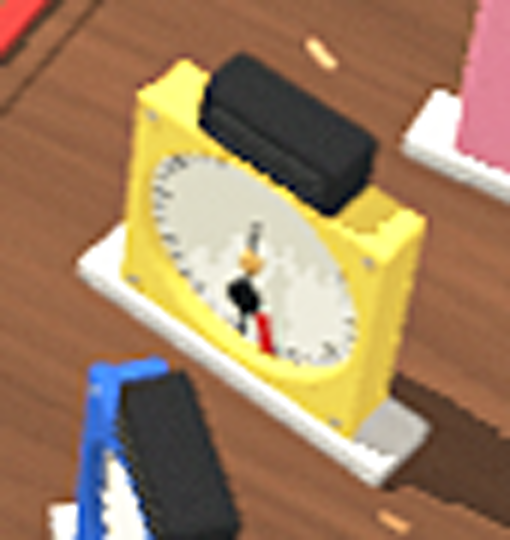

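View pics/z_b.png

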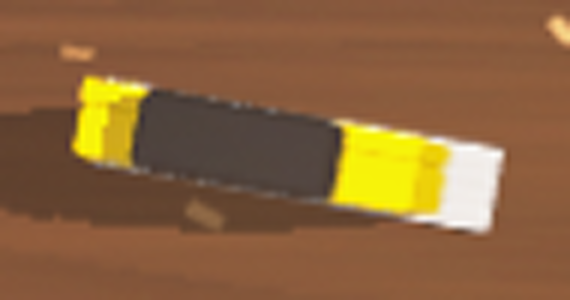

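View pics/z_c.png

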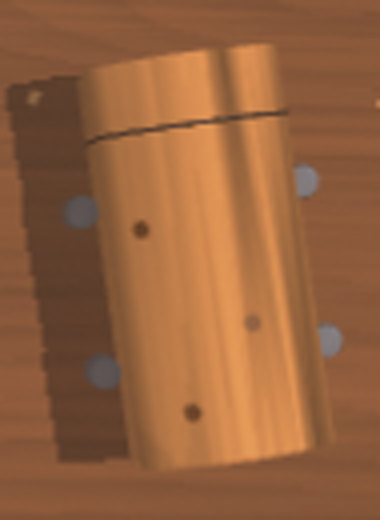

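Run:
```python
from h import *
f=ld('scene0'); g=ld('top0')
# stud from top depth
vv,uu=np.mgrid[215:345,335:425]; P=onrange(g,np.c_[uu.ravel(),vv.ravel()])
m=(P[:,2]>.055)&(P[:,2]<.11); Q=P[m]
mask=np.zeros(m.shape,np.uint8); mask[m]=1; mask=mask.reshape(130,90)
n,l,st,_=cv2.connectedComponentsWithStats(mask); k=1+st[1:,4].argmax(); Q=P[(l.ravel()==k)]
r=cv2.minAreaRect(Q[:,:2].astype(np.float32)); print('stud rect',r,'zmax',np.percentile(Q[:,2],[50,95,99]))
# axis
ang=np.deg2rad(r[2]); w,h=r[1]
yaw=ang if w>h else ang-np.pi/2
print('yaw',yaw)
c=np.array(r[0]); ax=np.array([np.cos(yaw),np.sin(yaw)]); ay=np.array([-ax[1],ax[0]])
loc=(Q[:,:2]-c)@np.c_[ax,ay]
for lo in np.arange(-.05,.05,.01):
    s=(loc[:,1]>lo)&(loc[:,1]<lo+.01); print(round(lo+.005,3),np.round(Q[s,2].mean(),4),s.sum(), end=' | ')
print()
# dark line: gray min along the stud in top image
gray=cv2.cvtColor(g['image'],cv2.COLOR_RGB2GRAY)
for name,F in(('top',g),('scene',f)):
    gr=cv2.cvtColor(F['image'],cv2.COLOR_RGB2GRAY).astype(float)
    out=[]
    for y in np.arange(-.03,.031,.005):
        xs=np.arange(.04,.11,.0005); z=.008+np.sqrt(.0797**2-y*y)
        X=np.c_[c+np.outer(xs,ax)+y*ay,np.full(len(xs),z)]
        uv=proj(F,X).astype(np.float32); v=cv2.remap(gr.astype(np.float32),uv[:,:1],uv[:,1:],cv2.INTER_LINEAR).ravel()
        i=v.argmin(); out.append((round(y,3),round(xs[i],4),round(float(v[i]))))
    print(name,out)
```

```text
stud rect ((0.5016483068466187, -0.15458795428276062), (0.23168836534023285, 0.11128468066453934), 9.46231746673584) zmax [0.08379709 0.09025321 0.09181065]
yaw 0.16514859466350942
-0.045 0.0752 386 | -0.035 0.0807 402 | -0.025 0.0849 427 | -0.015 0.0873 440 | -0.005 0.0885 459 | 0.005 0.0884 454 | 0.015 0.0874 479 | 0.025 0.0846 481 | 0.035 0.0803 476 | 0.045 0.0745 490 | 
top [(np.float64(-0.03), np.float64(0.075), 95), (np.float64(-0.025), np.float64(0.0755), 70), (np.float64(-0.02), np.float64(0.076), 75), (np.float64(-0.015), np.float64(0.0745), 87), (np.float64(-0.01), np.float64(0.075), 90), (np.float64(-0.005), np.float64(0.0755), 77), (np.float64(0.0), np.float64(0.076), 91), (np.float64(0.005), np.float64(0.075), 85), (np.float64(0.01), np.float64(0.0755), 77), (np.float64(0.015), np.float64(0.076), 80), (np.float64(0.02), np.float64(0.075), 85), (np.float64(0.025), np.float64(0.0755), 65), (np.float64(0.03), np.float64(0.076), 83)]
scene [(np.float64(-0.03), np.float64(0.075), 88), (np.float64(-0.025), np.float64(0.0745), 79), (np.float64(-0.02), np.float64(0.074), 71), (np.float64(-0.015), np.float64(0.076), 92), (np.float64(-0.01), np.float64(0.075), 74), (np.float64(-0.005), np.float64(0.0755), 124), (np.float64(0.0), np.float64(0.0745), 96), (np.float64(0.005), np.float64(0.076), 94), (np.float64(0.01), np.float64(0.0745), 119), (np.float64(0.015), np.float64(0.074), 89), (np.float64(0.02), np.float64(0.074), 94), (np.float64(0.025), np.float64(0.074), 94), (np.float64(0.03), np.float64(0.0745), 100)]
```

Run:
```python
from h import *
f=ld('scene0')
yaw=np.deg2rad(81.27-90); 
x=np.array([np.cos(yaw),np.sin(yaw),0]); y=np.array([-x[1],x[0],0]); z=np.array([0,0,1.])
c=np.array([.5249,.1789,0])
im=f['image'].astype(int)
sub=np.zeros(im.shape[:2],bool); sub[235:325,340:425]=1
red=sub&(im[...,0]>130)&(im[...,1]<70)&(im[...,2]<70); red[:, :370]=0
v,u=np.nonzero(red); print('red',len(u),u.mean(),v.mean())
hub=proj(f,(c+.014*x+.074*z))[0]; print('hub proj',hub)
for name,mm in(('red',red),('blk',sub&(im.max(2)<90))):
    v,u=np.nonzero(mm)
    o,d=ray(f,np.c_[u,v]); p0=c+.0145*x; t=((p0-o)@x)/(d@x); X=o+d*t[:,None]-c
    Y=X@y; Z=X[:,2]-.074; rr=np.hypot(Y,Z)
    k=(rr<.055)
    print(name,k.sum(),np.c_[u[k],v[k],(Y[k]*1e3).round(1),(Z[k]*1e3).round(1)].astype(int).tolist()[:70])
    print('ang of centroid',np.arctan2(Y[k].mean(),-Z[k].mean()),'pixels',np.arctan2(Y[k],-Z[k]).mean(),rr[k].mean())
# orange hub
b=sub&(im[...,0]>190)&(im[...,1]<190)&(im[...,2]<110)&(im[...,1]>120)&(im[...,0]-im[...,1]>40)
v,u=np.nonzero(b); print('orange',np.c_[u,v].tolist())
```

```text
red 6 383.6666666666667 290.5
hub proj [379.42614095 279.19315254]
red 6 [[383, 288, 14, -21], [383, 289, 14, -25], [384, 290, 18, -26], [384, 291, 18, -29], [384, 292, 19, -33], [384, 293, 19, -37]]
ang of centroid 0.5417706991977113 pixels 0.5465877224014806 0.03386767609754701
blk 21 [[379, 282, 0, -10], [380, 282, 3, -7], [381, 282, 6, -5], [378, 283, -2, -16], [379, 283, 0, -13], [380, 283, 3, -11], [381, 283, 6, -8], [378, 284, -1, -20], [379, 284, 1, -17], [380, 284, 4, -14], [381, 284, 6, -12], [382, 284, 9, -9], [379, 285, 1, -21], [380, 285, 4, -18], [381, 285, 7, -16], [382, 285, 10, -13], [380, 286, 5, -22], [381, 286, 7, -19], [382, 286, 10, -17], [380, 287, 5, -25], [380, 289, 6, -33]]
ang of centroid 0.2856494782755667 pixels 0.31804804407494086 0.017108108541027213
orange [[391, 241], [392, 241], [391, 243], [394, 243], [392, 244], [395, 244], [369, 245], [368, 246], [394, 246], [395, 246], [367, 247], [374, 248], [363, 252], [362, 253], [362, 254], [362, 256], [362, 257], [362, 258], [362, 259], [362, 260], [382, 263], [361, 265], [361, 266], [361, 267], [361, 268], [389, 268], [405, 268], [361, 269], [406, 269], [361, 270], [409, 270], [410, 273], [410, 274], [409, 275], [409, 277], [380, 278], [381, 278], [382, 278], [381, 279], [382, 279], [408, 282], [406, 291], [383, 293], [403, 320], [404, 320], [403, 321], [404, 321], [405, 321], [405, 322], [407, 322], [406, 323], [407, 323]]
```

Run:
```python
from h import *
f=ld('scene0'); g=ld('top0')
im=f['image'].astype(int)
vv,uu=np.mgrid[235:285,360:420]; P=onrange(f,np.c_[uu.ravel(),vv.ravel()]); C=im[235:285,360:420].reshape(-1,3)
m=(C.max(1)<75)&(P[:,2]>.152)&(P[:,2]<.172)&(abs(P[:,0]-.525)<.04)&(abs(P[:,1]-.18)<.06)
print(m.sum(),P[m].mean(0),cv2.minAreaRect(P[m][:,:2].astype(np.float32)))
# top view, black colour cast on z=.16
im=g['image'].astype(int); sub=np.zeros(im.shape[:2],bool); sub[240:290,190:285]=1
rz=onrange(g,np.c_[np.mgrid[0:480,0:640][1].ravel(),np.mgrid[0:480,0:640][0].ravel()])[:,2].reshape(480,640)
k=sub&(im.max(2)<110)&(rz>.14); v,u=np.nonzero(k); X=onz(g,np.c_[u,v],.16); print(k.sum(),cv2.minAreaRect(X[:,:2].astype(np.float32)),X.mean(0))
# yellow/foot: white foot right end corner info
yaw=np.deg2rad(-8.73)
for tyaw in (yaw,yaw+np.pi):
    for p in([.525,.179,.143],[.525,.179,.24],[.6,.1,.4],[.57,-.14,.24]):
        print(tyaw,p,robot.inverse_kinematics(p,[np.pi,0,tyaw]))
syaw=.165
for ty in (syaw,syaw+np.pi):
  for t in(0,-.34):
    R=cv2.Rodrigues(np.array([0,0,syaw]))[0]@cv2.Rodrigues(np.array([t,0,0]))[0]
    print(ty,t,robot.inverse_kinematics([.57,-.14+.143*np.sin(-t),.24],[np.pi+(t if ty==syaw else -t),0,ty]))
# facing camera
for p in([.65,.25,.45],[.7,.2,.45],[.6,.2,.55],[.6,.25,.5]):
    for y in(yaw,.3,.5): print(p,y,robot.inverse_kinematics(p,[np.pi,0,y]) is not None,robot.inverse_kinematics(p,[np.pi,0,y+np.pi]) is not None)
```

```text
296 [0.52857744 0.1835247  0.15981572] ((0.527225911617279, 0.1828671097755432), (0.06833111494779587, 0.03081800602376461), 86.96209716796875)
464 ((0.5261572599411011, 0.1886453628540039), (0.0918777734041214, 0.02865755371749401), 81.63050842285156) [0.52459447 0.17827349 0.16      ]
-0.15236724369910498 [0.525, 0.179, 0.143] [ 0.29367177  0.56357611 -0.94151816  1.88497974  0.54849896  0.97608111
 -1.04837896]
-0.15236724369910498 [0.525, 0.179, 0.24] [ 0.32828159  0.43376073 -0.96212592  1.78655195  0.39165268  1.12741319
 -0.91526651]
-0.15236724369910498 [0.6, 0.1, 0.4] [ 0.33004984  0.36194486 -0.78403413  1.43559775  0.25467828  1.44810754
 -0.60473649]
-0.15236724369910498 [0.57, -0.14, 0.24] [ 0.56076871  0.37392016 -0.50933813  1.72995624  0.20224551  1.09008488
 -0.16557306]
2.9892254098906883 [0.525, 0.179, 0.143] [ 0.42225061  0.69058027 -1.17727702  1.87917637  0.72773525  1.0852438
  1.94069427]
2.9892254098906883 [0.525, 0.179, 0.24] [ 0.44618968  0.52918724 -1.17121161  1.7814906   0.52492314  1.18900123
  2.10709212]
2.9892254098906883 [0.6, 0.1, 0.4] [ 0.53839633  0.49193078 -1.17427849  1.42496796  0.45146105  1.51837242
  2.37489019]
2.9892254098906883 [0.57, -0.14, 0.24] [-0.61300413  0.52410863  1.11764332  1.79463158 -0.51471769  1.15293732
 -2.62291333]Traceback (most recent call last):
  File "<stdin>", line 19, in <module>
cv2.error: OpenCV(4.12.0) /io/opencv/modules/calib3d/src/calibration_base.cpp:151: error: (-210:Unsupported format or combination of formats) The matrices must have 32f or 64f data type in function 'Rodrigues'
```

```bash
python3 - <<'E'
from h import *
yaw=np.deg2rad(-8.6)
print(robot.inverse_kinematics([.526,.180,.28],[np.pi,0,yaw]))
robot.goto([.526,.180,.28],[np.pi,0,yaw]); robot.grip(1.0,60)
robot.move_straight([.526,.180,.144],vel=.12)
robot.grip(0.0,80); s=robot.sense(); print(s['t'],s['opening'],s['wrist_force'],s['tcp_pos'],s['tcp_rot'])
snap('scene','scene1'); snap('top','top1')
E
python3 - <<'E'
from h import *
f=ld('scene1');a=cv2.resize(f['image'][200:325,330:435],None,fx=5,fy=5,interpolation=cv2.INTER_CUBIC)
cv2.imwrite('pics/z_1.png',a[:500,:,::-1][:600])
E
```

```text
[ 0.33409115  0.39101678 -0.96213344  1.73338847  0.3424676   1.19748278
 -0.87015394]
5.0917 0.3097217669415909 [-1.61649499  0.58874538  4.12419595] [0.52598331 0.18026984 0.14438869] [-3.14139246e+00 -2.11658010e-04 -1.49984911e-01]
```

View pics/z_1.png

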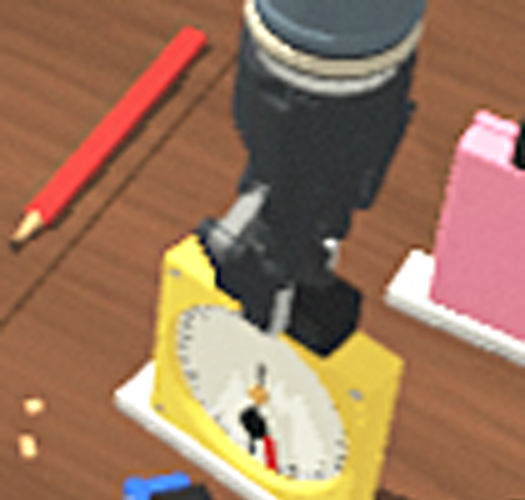

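The jaws hold the black grip, with the dial in view and the red mark to the right of the needle. I'll lift the gauge and turn it towards the camera to read the mark.

Run:
```python
from h import *
s=robot.sense(); p=s['tcp_pos']; yaw=-.15
robot.move_straight([p[0],p[1],.36],vel=.15)
s=robot.sense(); print(s['t'],s['wrist_force'],s['opening'])
ok=False
for pos in([.72,.25,.55],[.68,.25,.5],[.65,.25,.5],[.62,.22,.5],[.6,.2,.45]):
    q=robot.inverse_kinematics(pos,[np.pi,0,.35]); print(pos,q)
    if q is not None: robot.goto(pos,[np.pi,0,.35]); break
robot.sleep(2.0)
f=snap('scene','scene2'); s=robot.sense(); print(s['t'],s['tcp_pos'],s['tcp_rot'],s['wrist_force'],s['opening'])
p=np.array(s['tcp_pos']); uv=proj(f,p-[0,0,.07])[0]; print(uv)
u,v=uv.astype(int); a=f['image'][v-75:v+75,u-75:u+75]
cv2.imwrite('pics/z_2.png',cv2.resize(a,None,fx=4,fy=4,interpolation=cv2.INTER_CUBIC)[:,:,::-1])
```

```text
6.7833 [ 0.4402502   0.16094947 -4.42462941] 0.3125252853972843
[0.72, 0.25, 0.55] [-0.37244166  0.61848782 -0.04849649  0.61149359  0.02983158  1.91202651
 -0.05197922]
9.9167 [0.72000346 0.24999898 0.54996525] [-3.14158201e+00  7.28048308e-05  3.49979402e-01] [ 0.20050137 -0.14489842 -4.72196227] 0.3164664452493426
[387.20098055 217.77345876]
```

View pics/z_2.png

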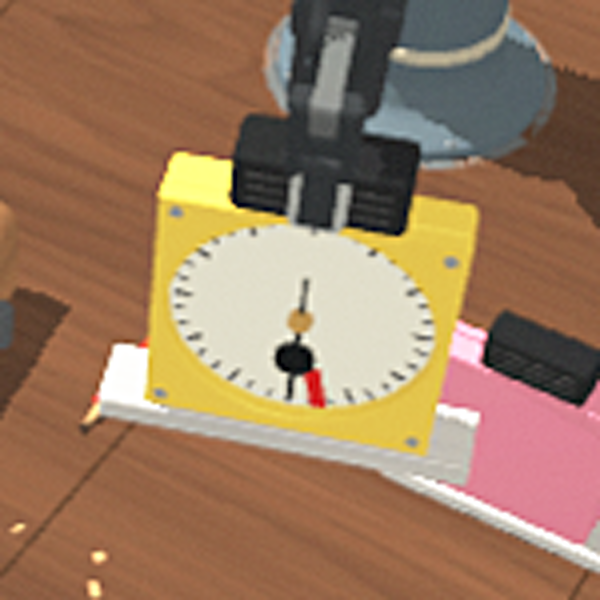

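The dial is clear: hub at about (387,222), needle hanging straight down, red bar ending near (392,242). Next I'll measure the mark angle and the offset of the gauge in the grip.

```bash
cat >> h.py <<'E'
def dial(f,p,R,h=.1444,plane=.0145,yoff=0.):
    """p tcp, R gauge rotation; returns masks in gauge (y,z-rel-hub) coordinates"""
    x,y,z=R.T; foot=np.array(p)-h*z-yoff*y
    v,u=np.mgrid[0:480,0:640]; uv=np.c_[u.ravel(),v.ravel()]
    o,d=ray(f,uv); t=((foot+plane*x-o)@x)/(d@x); X=o+d*t[:,None]-foot
    Y=(X@y).reshape(480,640); Z=(X@z).reshape(480,640)-.074
    return Y,Z
def weighted(w,Y,Z): return (w*Y).sum()/w.sum(),(w*Z).sum()/w.sum()
E
cat > an.py <<'E'
from h import *
def analyse(f,p,R,h=.1444,yoff=0.):
    im=f['image'].astype(float)
    Y,Z=dial(f,p,R,h,yoff=yoff); r=np.hypot(Y,Z)
    # dial window (white/low saturation bright) extent
    white=(im.min(2)>140)&((im.max(2)-im.min(2))<45)&(r<.062)
    cen=(Y[white].mean(),Z[white].mean())
    org=(im[...,0]-im[...,2]>60)&(im[...,0]-im[...,1]>15)&(r<.015)
    hub=(Y[org].mean(),Z[org].mean()) if org.any() else (np.nan,np.nan)
    yel=(im[...,0]-im[...,2]>90)&(im[...,1]>120)&(abs(Y)<.09)&(abs(Z)<.075)
    print('white c',np.round(cen,4),white.sum(),'hub',np.round(hub,4),org.sum(),'yellow Y',np.percentile(Y[yel],[1,99]).round(4))
    redness=np.clip(im[...,0]-np.maximum(im[...,1],im[...,2])-60,0,None)
    out={}
    for nm,c in(('hub',hub),('white',cen)):
        if np.isnan(c[0]): continue
        y=Y-c[0]; z=Z-c[1]; rr=np.hypot(y,z); a=np.arctan2(y,-z)
        k=(rr>.031)&(rr<.050)&(abs(a)<1.2)
        w=np.where(k&(im[...,1]<im[...,0]*.9),redness,0); 
        ry,rz=weighted(w,y,z)
        kn=(rr>.022)&(rr<.047)&(a<.15+10)&(abs(a)<.7)
        dark=np.where(kn&(redness<5),np.clip(120-im.max(2),0,None),0)
        ny,nz=weighted(dark,y,z)
        kb=(rr<.03)&(abs(a)<.8); bl=np.where(kb,np.clip(90-im.max(2),0,None),0); by,bz=weighted(bl,y,z)
        print(nm,'mark',np.arctan2(ry,-rz).round(4),np.hypot(ry,rz).round(4),'| needle',np.arctan2(ny,-nz).round(4),np.hypot(ny,nz).round(4),(dark>0).sum(),'| bob',np.arctan2(by,-bz).round(4),np.hypot(by,bz).round(4))
    return Y,Z
E
python3 - <<'E'
from an import *
from scipy.spatial.transform import Rotation as Ro
f=ld('scene2'); R=Ro.from_euler('z',.35).as_matrix(); p=[.72,.25,.55]
Y,Z=analyse(f,p,R)
# rectified dial picture
N=400; s=.13/N
gy,gz=np.meshgrid((np.arange(N)-N/2)*s,-(np.arange(N)-N/2)*s)
x,y,z=R.T; foot=np.array(p)-.1444*z
X=foot+.0145*x+gy.reshape(-1,1)*y+(gz.reshape(-1,1)+.074)*z
uv=proj(f,X).astype(np.float32).reshape(N,N,2)
cv2.imwrite('pics/rect2.png',cv2.remap(f['image'],uv,None,cv2.INTER_CUBIC)[:,:,::-1])
E
```

```text
white c [0.001 0.01 ] 2052 hub [0.0007 0.0057] 29 yellow Y [-0.0606  0.0616]
hub mark 0.2688 0.0405 | needle -0.0046 0.0277 44 | bob 0.0023 0.0222
white mark 0.2371 0.0412 | needle -0.01 0.0291 57 | bob -0.0026 0.0244
```

View pics/rect2.png

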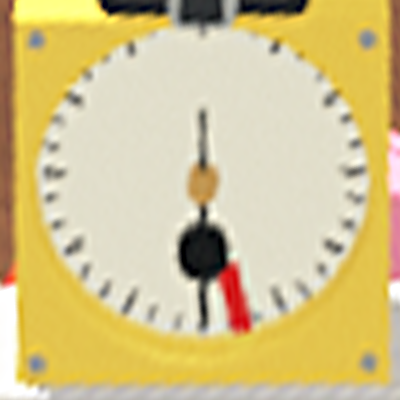

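```bash
cat >> an.py <<'E'
def rect(f,p,R,fn,h=.1444,plane=.006,yoff=0.,zoff=0.,N=560,span=.112):
    s=span/N
    gy,gz=np.meshgrid((np.arange(N)-N/2+.5)*s,-(np.arange(N)-N/2+.5)*s)
    x,y,z=R.T; foot=np.array(p)-h*z-yoff*y
    X=foot+plane*x+gy.reshape(-1,1)*y+(gz.reshape(-1,1)+.074+zoff)*z
    uv=proj(f,X).astype(np.float32).reshape(N,N,2)
    im=cv2.remap(f['image'],uv,None,cv2.INTER_CUBIC)
    cv2.imwrite('pics/'+fn+'.png',im[:,:,::-1]); return im,gy,gz
def markfit(im,gy,gz,lo=.034,hi=.051,w=.0035):
    im=im.astype(float); red=np.clip(im[...,0]-np.maximum(im[...,1],im[...,2]),0,None); red[(im[...,1]>110)]=0
    rr=np.hypot(gy,gz)
    res=[]
    for r0 in np.arange(lo,hi,.002):
        k=(rr>r0)&(rr<r0+.002)&(abs(np.arctan2(gy,-gz))<.8)&(red>40)
        if k.sum()<5: continue
        a=np.arctan2(gy[k],-gz[k]); res.append((round(r0+.001,4),round(a.min(),3),round(a.max(),3),round((a*red[k]).sum()/red[k].sum(),4)))
    return res
E
python3 - <<'E'
from an import *
from scipy.spatial.transform import Rotation as Ro
f=ld('scene2'); R=Ro.from_euler('z',.35).as_matrix(); p=np.array([.72,.25,.55])
cam=-f['R'].T@f['t']; d=R.T@(cam-(p-[0,0,.07])); print('shift per depth y,z',d[1]/d[0],d[2]/d[0])
for pl in (.012,.008,.006,.004):
    im,gy,gz=rect(f,p,R,'rp_%d'%(pl*1000),plane=pl,yoff=-.0005)
    m=markfit(im,gy,gz,.026,.056); print(pl,m)
E
```

```text
shift per depth y,z 0.056522450271426106 0.9975950078411372
0.012 [(np.float64(0.027), np.float64(0.176), np.float64(0.43), np.float64(0.3216)), (np.float64(0.029), np.float64(0.166), np.float64(0.43), np.float64(0.3081)), (np.float64(0.031), np.float64(0.203), np.float64(0.407), np.float64(0.3039)), (np.float64(0.033), np.float64(0.21), np.float64(0.393), np.float64(0.2992)), (np.float64(0.035), np.float64(0.213), np.float64(0.381), np.float64(0.2958)), (np.float64(0.037), np.float64(0.212), np.float64(0.379), np.float64(0.2945)), (np.float64(0.039), np.float64(0.218), np.float64(0.373), np.float64(0.2932)), (np.float64(0.041), np.float64(0.214), np.float64(0.369), np.float64(0.2905)), (np.float64(0.043), np.float64(0.205), np.float64(0.37), np.float64(0.2884)), (np.float64(0.045), np.float64(0.207), np.float64(0.363), np.float64(0.2883)), (np.float64(0.047), np.float64(0.23), np.float64(0.348), np.float64(0.2976))]
0.008 [(np.float64(0.029), np.float64(0.205), np.float64(0.36), np.float64(0.2977)), (np.float64(0.031), np.float64(0.148), np.float64(0.369), np.float64(0.2747)), (np.f
[... 1983 characters left out ...]
oat64(0.039), np.float64(0.145), np.float64(0.312), np.float64(0.2302)), (np.float64(0.041), np.float64(0.157), np.float64(0.302), np.float64(0.23)), (np.float64(0.043), np.float64(0.163), np.float64(0.301), np.float64(0.2305)), (np.float64(0.045), np.float64(0.164), np.float64(0.302), np.float64(0.232)), (np.float64(0.047), np.float64(0.168), np.float64(0.299), np.float64(0.2339)), (np.float64(0.049), np.float64(0.172), np.float64(0.299), np.float64(0.2347)), (np.float64(0.051), np.float64(0.169), np.float64(0.303), np.float64(0.2354)), (np.float64(0.053), np.float64(0.167), np.float64(0.301), np.float64(0.2357)), (np.float64(0.055), np.float64(0.184), np.float64(0.29), np.float64(0.2419))]
```

View pics/rp_6.png

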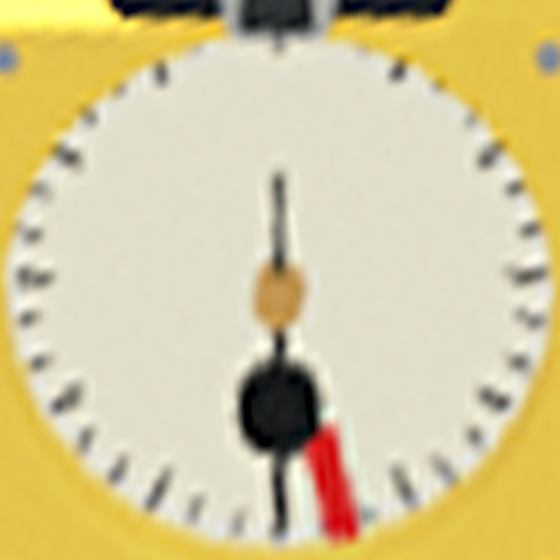

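The mark is 0.247 rad: the angle is constant along its length, and its ends fall at 31 and 53 mm on the recessed dial plane. Next, I'll stand the gauge on the crown.

Run:
```python
from an import *
sy=.1651; ax=np.array([np.cos(sy),np.sin(sy)]); c=np.array([.50165,-.15459]); S=c+.0752*ax; print('S',S)
np.save('S.npy',S)
robot.goto([S[0],S[1],.30],[np.pi,0,sy])
s=robot.sense(); print(s['t'],s['tcp_pos'],s['wrist_force'])
robot.move_straight([S[0],S[1],.243],vel=.06)
hit=robot.move_straight([S[0],S[1],.222],vel=.012,contact_N=6)
robot.sleep(.3)
s=robot.sense(); print(hit,s['t'],s['tcp_pos'],s['tcp_rot'],s['wrist_force'],s['torque'],s['opening'])
f=snap('scene','scene3'); g=snap('top','top3')
a=f['image'][130:280,200:360];b=g['image'][200:320,310:450]
cv2.imwrite('pics/z_3.png',cv2.resize(a,None,fx=4,fy=4,interpolation=cv2.INTER_CUBIC)[:,:,::-1])
cv2.imwrite('pics/z_3b.png',cv2.resize(b,None,fx=4,fy=4,interpolation=cv2.INTER_CUBIC)[:,:,::-1])
```

```text
S [ 0.57582742 -0.14223081]
11.6917 [ 0.57712897 -0.14099009  0.30078762] [-0.8074474   1.65386841 -3.98222728]
True 14.0917 [ 0.5757702  -0.14224824  0.23194716] [-3.14156131e+00  1.64162439e-04  1.65092593e-01] [-0.91317332 -0.06319708  5.40166055] [ 0.03325013  0.05803453 -0.04544992] 0.3108254632927072
```

View pics/z_3.png

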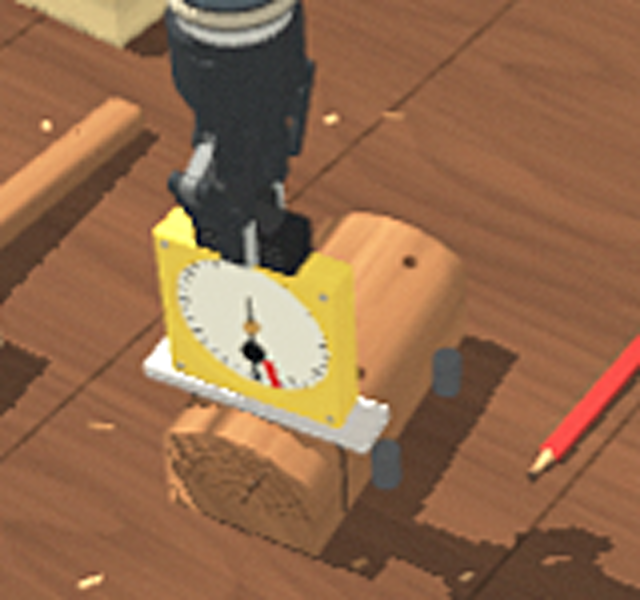

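View pics/z_3b.png

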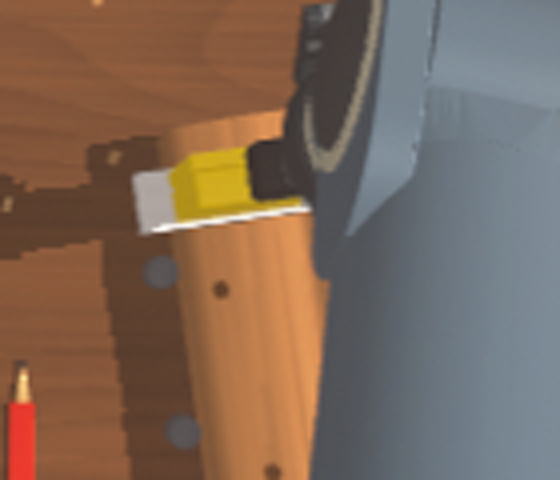

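The gauge is standing on the crown over the pencil line, with contact at TCP z = 0.2319 against an expected 0.2320. Now I'll rock it in small steps with force feedback.

```bash
cat > rock.py <<'E'
from an import *
R0=.0796+.0004; h=.1444; sy=.1651; S=np.load('S.npy')
A=np.array([np.cos(sy),np.sin(sy),0]); Yv=np.array([-A[1],A[0],0]); Zv=np.array([0,0,1.])
# polygon model: pivots (vertex angle): 0.1 then 0.275
def M(t,v1=.0996,v2=.275,s2=None):
    s2=(v1+v2)/2
    P1=80e-3*np.array([np.sin(v1),np.cos(v1)]); l1=P1[0]
    P2=80e-3*np.array([np.sin(v2),np.cos(v2)]); l2=l1+np.linalg.norm(P2-P1)
    P,l=(P1,l1) if t<s2 else (P2,l2)
    return P-l*np.array([np.cos(t),-np.sin(t)])+[0,.008]
def tcp(t,dy=0,dz=0):
    m=M(t)+h*np.array([np.sin(t),np.cos(t)])
    return np.r_[S,0]+Yv*(m[0]+dy)+Zv*(m[1]+dz)
E
python3 - <<'E'
from rock import *
print([np.round(M(t)*1e3,2).tolist() for t in(0,.1,.18,.2,.25)])
s=robot.sense(); dz=s['tcp_pos'][2]-tcp(0)[2]; print('dz0',dz)
T=.247
for t in np.linspace(0,T,10)[1:]:
    robot.move_straight(tcp(t,dz=dz),vel=.03,attitude=[np.pi-t,0,sy])
    robot.sleep(.1)
    s=robot.sense(); F=s['wrist_force']; fl=F@Yv
    print(round(t,3),round(s['t'],2),'F',np.round(F,1),'lat',round(fl,1),'Mx',round(s['torque']@A,2),'dz',round(dz*1e3,2))
    if F[2]>35 or abs(fl)>20: print('stop');break
    dz+=np.clip((F[2]-5)*.00004,-.0006,.0006)
np.save('st.npy',[t,dz])
E
```

```text
[[0.0, 87.6], [0.04, 88.4], [0.13, 89.03], [0.19, 89.36], [0.44, 90.43]]
dz0 -6.540970244037214e-05
0.027 14.59 F [-1.   1.9 -0.4] lat 2.0 Mx 0.74 dz -0.07
0.055 14.97 F [-0.6  1.6  0.7] lat 1.7 Mx 0.57 dz -0.28
0.082 15.36 F [-0.9  1.4  0.2] lat 1.5 Mx 0.52 dz -0.46
0.11 15.74 F [-0.4  1.7  2.9] lat 1.7 Mx 0.52 dz -0.65
0.137 16.12 F [-0.4  0.1  5. ] lat 0.1 Mx 0.28 dz -0.73
0.165 16.51 F [-0.1  1.1  4.7] lat 1.1 Mx 0.28 dz -0.73
0.192 16.89 F [-1.7  2.   5.6] lat 2.2 Mx 0.27 dz -0.74
0.22 17.27 F [-0.6  1.5  5.1] lat 1.6 Mx 0.28 dz -0.72
0.247 17.66 F [-0.5  1.9  5.8] lat 1.9 Mx 0.86 dz -0.71
```

Run:
```python
from rock import *
from scipy.spatial.transform import Rotation as Ro
robot.sleep(2.3)
f=snap('scene','scene4'); s=robot.sense(); print(s['t'],s['tcp_pos'],s['tcp_rot'],s['wrist_force'],s['torque']@A,s['opening'])
Rg=Ro.from_euler('xyz',s['tcp_rot']).as_matrix()@np.diag([1.,-1,-1]); p=s['tcp_pos']
im,gy,gz=rect(f,p,Rg,'r4_mark',plane=.0063); print('mark',markfit(im,gy,gz))
im,gy,gz=rect(f,p,Rg,'r4_needle',plane=.0095)
a=f['image'][130:280,200:360]
cv2.imwrite('pics/z_4.png',cv2.resize(a,None,fx=4,fy=4,interpolation=cv2.INTER_CUBIC)[:,:,::-1])
```

```text
20.0083 [ 0.57021359 -0.10674202  0.229829  ] [ 2.89553149e+00 -8.16438582e-04  1.64778554e-01] [-1.02769011  1.99359821  5.10513466] 0.8661231433287476 0.31116873024774205
mark [(np.float64(0.035), np.float64(0.244), np.float64(0.376), np.float64(0.321)), (np.float64(0.037), np.float64(0.228), np.float64(0.36), np.float64(0.3031)), (np.float64(0.039), np.float64(0.23), np.float64(0.353), np.float64(0.3009)), (np.float64(0.041), np.float64(0.237), np.float64(0.349), np.float64(0.2997)), (np.float64(0.043), np.float64(0.237), np.float64(0.347), np.float64(0.2966)), (np.float64(0.045), np.float64(0.24), np.float64(0.337), np.float64(0.2936)), (np.float64(0.047), np.float64(0.238), np.float64(0.338), np.float64(0.2922)), (np.float64(0.049), np.float64(0.224), np.float64(0.34), np.float64(0.2877)), (np.float64(0.051), np.float64(0.208), np.float64(0.332), np.float64(0.2745))]
```

View pics/z_4.png

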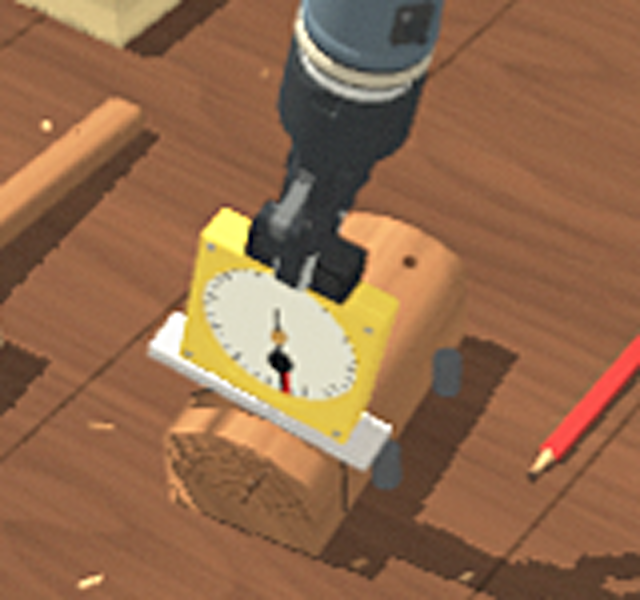

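View pics/r4_mark.png

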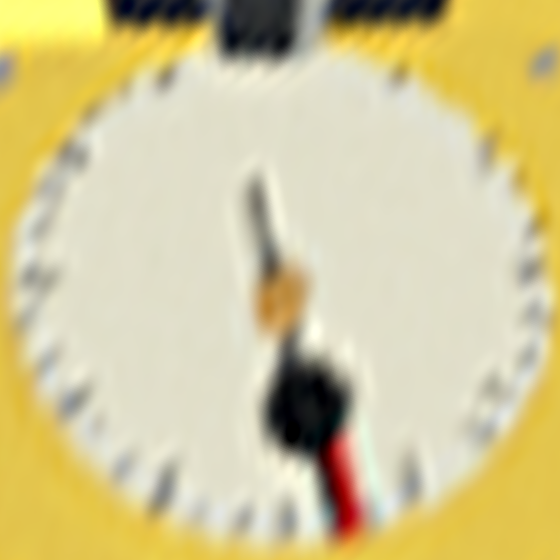

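View pics/r4_needle.png

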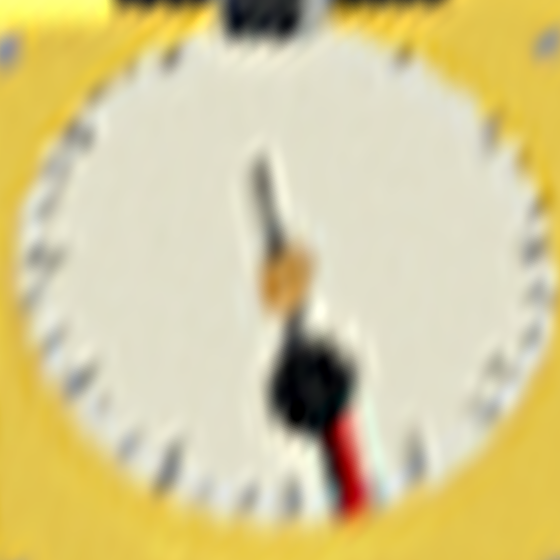

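The needle sits at the left edge of the mark in this view. Part of that is parallax, because the needle stands in front of the dial. The housing also looks about 0.015 rad under-tilted relative to the tool, so I'll add about 0.02 rad and re-check.

```bash
cat > fin.py <<'E'
from rock import *
from scipy.spatial.transform import Rotation as Ro
def look(n):
    f=snap('scene','scene'+n); s=robot.sense(); print(round(s['t'],2),s['tcp_rot'],'F',np.round(s['wrist_force'],1),'Mx',round(s['torque']@A,2))
    Rg=Ro.from_euler('xyz',s['tcp_rot']).as_matrix()@np.diag([1.,-1,-1]); p=s['tcp_pos']
    cam=-f['R'].T@f['t']; d=Rg.T@(cam-(p-.07*Rg[:,2])); print('par',d[1]/d[0],d[2]/d[0])
    im,gy,gz=rect(f,p,Rg,'r%s_mark'%n,plane=.0063); print([ (float(a[0]),float(a[2])) for a in markfit(im,gy,gz)])
    rect(f,p,Rg,'r%s_face'%n,plane=.0142,span=.14)
E
python3 - <<'E'
from fin import *
t,dz=np.load('st.npy')
for t in (.257,.268):
    robot.move_straight(tcp(t,dz=dz),vel=.02,attitude=[np.pi-t,0,sy]); robot.sleep(.1)
    F=robot.sense()['wrist_force']; print(t,np.round(F,1),F@Yv); dz+=np.clip((F[2]-5)*.00004,-.0005,.0005)
np.save('st.npy',[t,dz])
robot.sleep(2.3); look('5')
E
```

```text
0.257 [-0.8  3.6  5.3] 3.7017152586928885
0.268 [0.3 2.9 4.4] 2.8258658413734103
23.06 [ 2.87357751e+00 -2.16503524e-04  1.65134784e-01] F [0.6 4.7 4.7] Mx 1.22
par 0.27276050598415413 1.2713838627293865
[(0.035, 0.358), (0.037, 0.351), (0.039, 0.345), (0.041, 0.337), (0.043, 0.332), (0.045, 0.336), (0.047, 0.347), (0.049, 0.348), (0.051, 0.339)]
```

View pics/r5_mark.png

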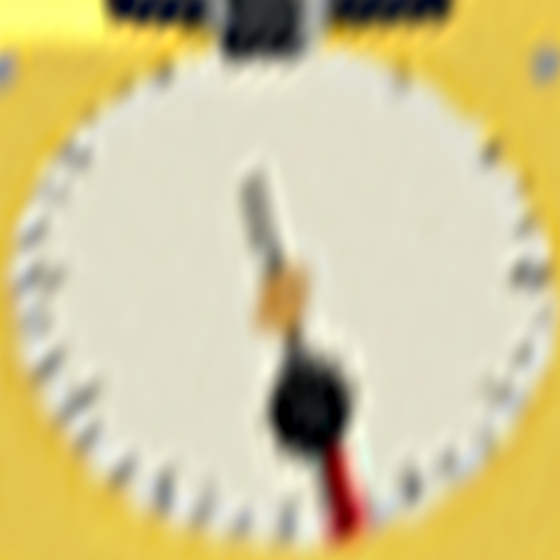

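View pics/r5_face.png

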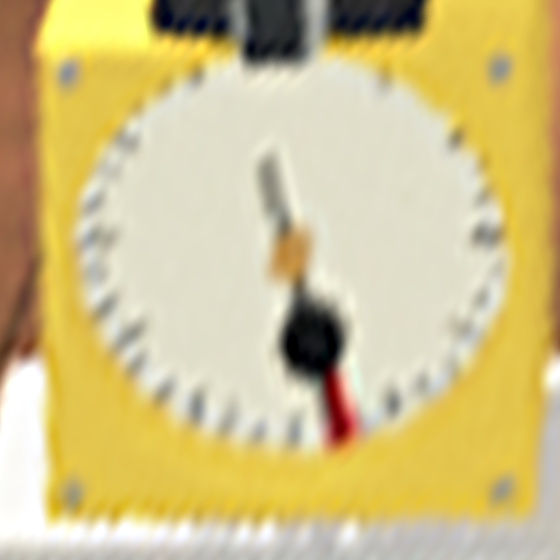

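```bash
cat > prof.py <<'E'
from rock import *
from scipy.spatial.transform import Rotation as Ro
def prof(fn,p,Rg,cy=0.,plane=.0063,pr=True):
    f=ld(fn); x,y,z=Rg.T; foot=np.array(p)-h*z
    rs=np.arange(.033,.0505,.0015); a=np.arange(-.25,.75,.004); out=[]
    R_,A_=np.meshgrid(rs,a,indexing='ij')
    Yg=R_*np.sin(A_)+cy; Zg=-R_*np.cos(A_)+.074
    X=foot+plane*x+Yg.reshape(-1,1)*y+Zg.reshape(-1,1)*z
    uv=proj(f,X).astype(np.float32).reshape(*R_.shape,2)
    im=cv2.remap(f['image'],uv,None,cv2.INTER_LINEAR).astype(float)
    Rw,Gw=np.percentile(im[...,0],80),np.percentile(im[...,1],80)
    for i,r in enumerate(rs):
        dr=np.clip(Rw-25-im[i,:,0],0,None); dg=np.clip(Gw-60-im[i,:,1],0,None); rd=np.clip(im[i,:,0]-im[i,:,1]-40,0,None)
        c=lambda w:(w*a).sum()/w.sum() if w.sum()>0 else np.nan
        ext=a[dg>60]
        out.append((r,c(dr),c(dg),c(rd),ext.min(),ext.max()))
    out=np.array(out)
    if pr:
        print('r needle union red gmin gmax'); print(np.round(out,3))
    return out
E
python3 - <<'E'
from prof import *
prof('scene2',[.72,.25,.55],Ro.from_euler('z',.35).as_matrix(),cy=.0005)
s=robot.sense(); Rg=Ro.from_euler('xyz',s['tcp_rot']).as_matrix()@np.diag([1.,-1,-1])
prof('scene5',s['tcp_pos'],Rg,cy=.0005)
f=ld('scene5'); u,v=proj(f,s['tcp_pos']-Rg[:,2]*.1+.006*Rg[:,0])[0].astype(int); print(u,v)
a=f['image'][v-14:v+14,u-16:u+16]; cv2.imwrite('pics/z5.png',cv2.resize(a,None,fx=20,fy=20,interpolation=cv2.INTER_NEAREST)[:,:,::-1])
E
```

```text
r needle union red gmin gmax
[[ 0.033 -0.016  0.083  0.263 -0.17   0.342]
 [ 0.034  0.001  0.146  0.253 -0.046  0.338]
 [ 0.036  0.003  0.194  0.246 -0.03   0.33 ]
 [ 0.038 -0.002  0.201  0.245 -0.026  0.322]
 [ 0.039 -0.006  0.194  0.246 -0.026  0.314]
 [ 0.041 -0.005  0.193  0.248 -0.026  0.314]
 [ 0.042 -0.002  0.197  0.249 -0.022  0.318]
 [ 0.044  0.028  0.193  0.249 -0.018  0.314]
 [ 0.045  0.109  0.192  0.249 -0.014  0.31 ]
 [ 0.047  0.157  0.206  0.248 -0.01   0.31 ]
 [ 0.048  0.204  0.224  0.247 -0.002  0.314]
 [ 0.05   0.262  0.236  0.247  0.002  0.314]]
r needle union red gmin gmax
[[0.033 0.191 0.2     nan 0.006 0.374]
 [0.034 0.19  0.212 0.295 0.09  0.342]
 [0.036 0.203 0.241 0.299 0.166 0.334]
 [0.038 0.223 0.261 0.303 0.194 0.326]
 [0.039 0.232 0.26  0.295 0.198 0.322]
 [0.041 0.235 0.259 0.289 0.198 0.318]
 [0.042 0.235 0.257 0.288 0.198 0.314]
 [0.044 0.235 0.258 0.29  0.198 0.314]
 [0.045 0.237 0.26  0.289 0.198 0.318]
 [0.047 0.271 0.263 0.286 0.198 0.322]
 [0.048 0.293 0.271 0.281 0.198 0.334]
 [0.05  0.318 0.279 0.274 0.198 0.326]]
267 219
```

View pics/z5.png

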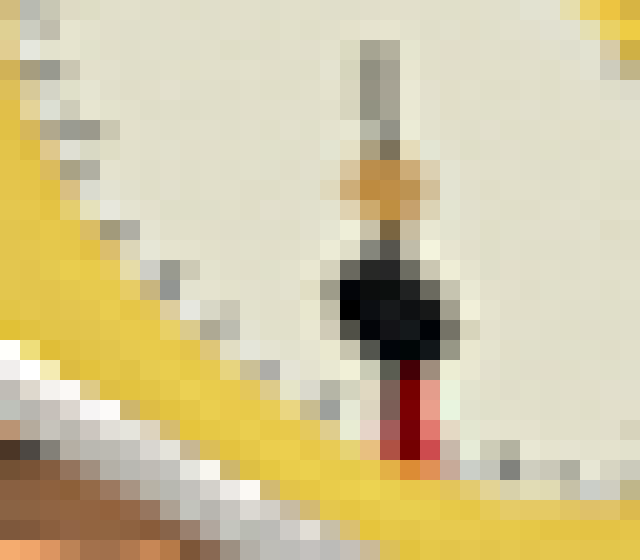

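The needle now lies inside the red bar: in the zoom, dark-red pixels fall in the mark's middle column. In the tool frame the mark is at about 0.259 and the parallax-corrected needle at 0.25–0.27. I'll check that it is steady, then hand in.

Run:
```python
from prof import *
robot.sleep(.6); s=robot.sense(); print(s['t'],s['wrist_force'],s['torque']@A,s['opening'],s['tcp_pos'],np.abs(s['joint_velocities']).max())
snap('scene','scene6'); Rg=Ro.from_euler('xyz',s['tcp_rot']).as_matrix()@np.diag([1.,-1,-1])
print(np.round(prof('scene6',s['tcp_pos'],Rg,cy=.0005,pr=False)[3:9,1:4],3))
cv2.imwrite('pics/full6.png',ld('scene6')['image'][:,:,::-1])
```

```text
23.6583 [1.76455614 3.65581043 4.62064445] 1.2642640945311763 0.3126291789740446 [ 0.56952551 -0.1039728   0.22947106] 0.0013814853120027765
[[0.223 0.261 0.303]
 [0.232 0.26  0.295]
 [0.235 0.259 0.289]
 [0.236 0.258 0.288]
 [0.235 0.259 0.29 ]
 [0.238 0.26  0.289]]
```

View pics/full6.png

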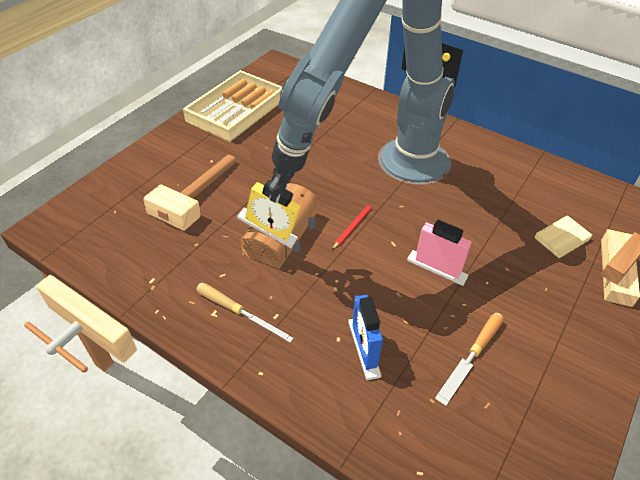

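The last picture shows the gauge steady and tilted on the crown at about (270,212). The mallet, chisels, pencil and look-alikes are where they were at the start.

```bash
python3 -c "
from plant import robot
robot.close_job()"
```

```text
the job is handed in; nothing more can be done
```

I picked up the yellow gauge by its black grip and stood it on the crown at the pencil line, square across the timber. I then rocked it over in small force-checked steps and handed the job in at about 24 s, still gripped and pressing on the wood with about 9 N.

- **Mark and tilt:** I read the red mark at about 0.247 rad. The tool finished tilted 0.268 rad. The housing looked about 0.012 rad behind the tool, so the gauge itself is at roughly 0.256 rad.
- **Needle:** In the last picture it lies over the red mark. Measured directly, the needle read 0.235 against the mark's 0.259. Corrected for its standing in front of the dial, it comes to about 0.25–0.27. That correction is only good to about 0.02 rad, which is still inside the mark's half-width of about 0.08 rad.
- **Steadiness:** The arm was still and two looks about half a second apart agreed. Over the rocking, the sideways force rose to about 4 N and the moment to about 1.3 N m, so the gauge may have twisted slightly in the jaws.
- **Other items:** The mallet, chisels, pencil and both look-alikes appear untouched.

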